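# Pack the call-out case for a breaker change

## Task

Pack the call-out case: stand the two single-width breakers in the two foam pockets at the bottom of the case, levers up, and seat the lift-out tray over them, level and fully home on its ledges. In the packed case the short screwdriver lies in one half of the tray and the small roll of tape in the other half. Leave the double-width breaker and the long screwdriver where they lie.

Things in the scene. Friction and masses are not known exactly. Their poses are not given: they have to be found in the camera images.
- case: Fixed grey tub, 176 (x) x 192 (y) mm, rim flaring to 190 x 206 at its top, z 94. Origin: centre of underside, z up. Floor 4 mm; on it black foam, top at z 26, with two through pockets 31 (x) x 96 (y) at x = -42 and +42, y = 0; breakers stand on the floor there. Ledges at both y ends, top z 77, carry the tray (5 mm play all round): its origin 77 mm straight above this one, y along y either way.
- tray: Loose light grey lift-out tray, 158 (x) x 174 (y) mm, walls 32 high, floor and walls 3 mm, 0.25 kg. Origin: centre of underside, z up. A 10 mm rib along y parts two bays, 71 (x) x 168 (y) mm, centred at x = -41 and +41. Over the rib the grab handle, a bar along y 14 thick (x), 100 long, z 44 to 60: grasp it across at its middle.
- breaker_a: One of two alike, to be packed (either pocket): white single-width circuit breaker on its back, lever up, 82 (x) x 17 (y) x 69 mm high over the lever (body 60), 0.12 kg. Origin: centre of its underside; z up. Grasp across the 17 mm width, 40 to 55 mm above the underside.
- breaker_b: One of two alike, to be packed (either pocket): white single-width circuit breaker on its back, lever up, 82 (x) x 17 (y) x 69 mm high over the lever (body 60), 0.12 kg. Origin: centre of its underside; z up. Grasp across the 17 mm width, 40 to 55 mm above the underside.
- breaker_double: Look-alike, stays where it is: the same kind of breaker in double width with two levers, 82 (x) x 35 (y) x 69 mm. Origin at the centre of its underside.
- driver_short: The short screwdriver, 145 mm long, lying flat along its y axis; handle 27 mm thick from y = -72 to y = +12 mm, blade from there to y = +72 mm. 0.07 kg. Origin at the middle of its length, on its underside; z up, the axis 13 mm above. Grasp the handle across its thickness at about y = -25 mm. In the tray it must lie along a bay.
- driver_long: Look-alike, stays where it is: the long screwdriver, 221 mm, lying along its y axis, handle 27 mm thick from y = -110 to y = -10 mm. Origin at the middle of its length, on its underside.
- tape_roll: Small roll of black insulating tape lying flat, 51 (x) x 48 (y) x 19 mm, 0.05 kg, a solid roll for the fingers: grasp it from outside. Origin at the centre of its underside, z up.
There are look-alikes about, which are no part of the job. Of the things shaped like the tape_roll, the black one is meant.

How it is judged:
By the outcome, as a careful person would: the job done as asked, in the order asked, and still so for the second after the job is handed in, with the robot touching nothing.
It also fails if it takes over 109 s, if anything falls off the work surface, if the arm or the gripper's body presses on something with over 40 N, if the wrist force passes 120 N, or if a joint passes its speed limit or range.

## Robot

A 7-joint arm with a two-finger parallel gripper is mounted at the origin on a cart in front of the work surface, level with it; the furniture and walls round the work are solid. World frame = base frame: x ahead of the robot, y to its left, z up, the work surface at z = 0. Lengths are in m, angles in rad, forces in N, time in s.
With the tool pointing down it reaches from about 0.425 to 0.925 m from the base axis. Payload 6.8 kg.
Tool frame: the origin (TCP) lies at the very end of the fingers, on their centre line; the grasp point (between the pads) lies bot.tcp_to_grasp behind it (bot.tcp_to_grasp is the distance from the TCP to the grasp point, in m); z points along the fingers, y is the line along which they close (so a half turn about z gives the same grasp; the last joint's range is limited). The gripper opens to 85 mm and grips with 20 to 120 N. Pads are 22 mm wide; open, the fingers measure 114 mm over their backs; the gripper's body (76 mm by 85 mm) begins 54 mm behind the grasp point. The pads swing forward as they close: fully open they stand 13 mm farther back than shut.
Start: joints at [1.126, 0.477, 0.022, 1.555, -0.011, 1.109, -0.083], TCP at [0.223, -0.637, 0.231] pointing down, gripper open.
Joint ranges: [-2.96, 2.96], [-0.34, 2.1], [-1.41, 1.46], [0.24, 2.44], [-1.37, 4.51], [0.17, 1.92], [-2.96, 2.96]. Speed limits (rad/s): [2.39, 2.39, 3.14, 3.14, 3.14, 3.14, 3.14].

## Interface

Orientations are given as a unit quaternion [w, x, y, z].
In Python, from station import bot gives the robot as it stands.
- The arm moves only by the tool servo_tool, never from a script. Its argument "motion" is a list that holds one entry, the list of rows, each a list of 7 numbers: the shift along the tool's x, y, z in m, then the turn, a rotation vector about the tool's x, y, z in units of 5 degrees (1.0 is 5 degrees), then the opening, from 0 (shut) to 1 (fully open). A call has 1 to 20 rows; each row is the pose to reach, as a shift and turn from the pose commanded when the call began, along the tool's axes at that moment; what a row does not reach only later rows make up. A row lasts 1/12 s, in which the tool goes at most 41.7 mm and 7.16 degrees, less where a joint would pass 70% of its speed; a pose out of reach is approached as far as the arm can. A call with a gripper value outside its range is refused whole. The fingers move at their own pace and stop on an object; "grip_force" is the grip in N (left out, the last holds). Time passes only in rows, so rows that repeat a pose let the fingers close. It gives the time, the measured TCP pose, the force, the opening and the grip force at its end, in the units of the state.
- bot.get_obs(): the state, without advancing time (a new reading comes with each control period).
- bot.read_camera(name): name is "scene" or "top"; returns a dict with "img" (480x640x3 uint8, red, green, blue), "K" (3x3 intrinsics, pixels), "pose" (4x4, takes a point from camera to world coordinates). Camera axes: x right, y down, z forward; pixel columns grow to the right and rows downward; lengths in m; the calibration is good to about 2 mm. A picture is of the moment at which its call begins. There is no depth.
- bot.hand_in(): hands the job in; it is judged then, once.
The state is a dict: "t": time; "q": joint angles; "joint_vel": joint speeds; "joint_torque": joint torques, N m; "eef_pos": TCP position; "tool_rot": TCP orientation; "contact_force": force on the tool from outside, world axes, zero at the start; "torque": the same for the moment, N m; "gripper_width": opening from 0.0 (shut) to 1.0 (fully open); "grasp_force": force on a finger pad.
Only numpy, scipy, OpenCV 4.12 (cv2) and the standard library are available. Lean on these libraries where they do the work, as an engineer would, in place of code of your own. Each camera call takes 0.05 s, during which the arm holds its last target. There are 200 camera calls.

## Working session

There is one attempt and no reset: what is moved stays moved. The work goes in short steps, Python scripts to look and compute and a tool call to move; the robot and the scene stay as the last step left them, time stands still between calls to the robot, and variables do not carry over. Pictures are saved under pics/ and viewed, at most 14 in all, crops included, and the job is handed in when it is done.

Besides the shell and the picture viewer there is one more tool, called after "Call:" as name(argument=value, ...), one argument or row to a line, values as JSON. servo_tool: Moves the arm, as the interface text tells. Its arguments: {"type":"object","properties":{"motion":{"type":"array"},"grip_force":{"type":"number"}},"required":["motion"]}

```bash
ls; mkdir -p pics; python3 - <<'E'
from station import bot
import cv2
o=bot.get_obs();print(o,bot.tcp_to_grasp)
for n in("scene","top"):
    r=bot.read_camera(n);cv2.imwrite(f"pics/{n}0.png",r["img"][:,:,::-1]);print(n,r["K"],r["pose"])
E
```

```text
pics
{'t': 0.0, 'q': array([ 1.12585283,  0.47783614,  0.02235283,  1.55644552, -0.01150343,
        1.10933548, -0.08307674]), 'joint_vel': array([-5.72257177e-05,  2.85131586e-04, -7.96777223e-04, -9.84638100e-04,
        4.20746037e-04, -1.48943971e-03,  6.70714509e-04]), 'joint_torque': array([-6.35678080e-04, -5.96458375e+01,  1.60796173e+00, -2.81204921e+01,
        1.25232138e-02,  9.45267297e-03, -1.32331607e-05]), 'eef_pos': array([ 0.22287294, -0.63650521,  0.23030433]), 'tool_rot': array([-9.19700027e-04,  9.85847447e-01,  1.67642217e-01, -2.30149746e-04]), 'contact_force': array([0.27775711, 0.4315263 , 1.00236936]), 'torque': array([-0.05677794, -0.0313628 ,  0.01956158]), 'grasp_force': 0.0, 'gripper_width': 0.9985587474735386} 0.0187
scene [[434.7017876    0.         321.86899913]
 [  0.         434.7017876  236.38469679]
 [  0.           0.           1.        ]] [[-0.66357734 -0.51214186  0.54532176  0.03707457]
 [-0.74808967  0.45932175 -0.47894194  0.41477028]
 [-0.00519193 -0.72576459 -0.68792354  0.6663405 ]
 [ 0.          0.          0.          1.        ]]
top [[581.40670326   0.         320.19610103]
 [  0.         581.40670326 239.77867362]
 [  0.           0.           1.        ]] [[-0.02210693 -0.99447379  0.1026312   0.38662582]
 [-0.99965592  0.02053828 -0.01631608 -0.00682272]
 [ 0.01411805 -0.10295659 -0.99458565  1.16440639]
 [ 0.          0.          0.          1.        ]]
```

View pics/top0.png

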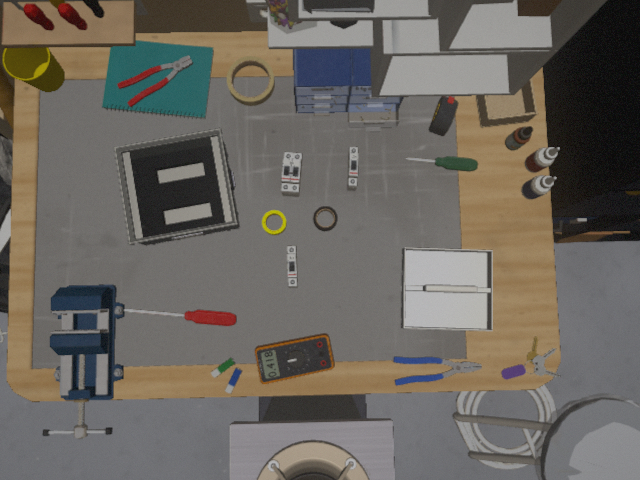

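View pics/scene0.png

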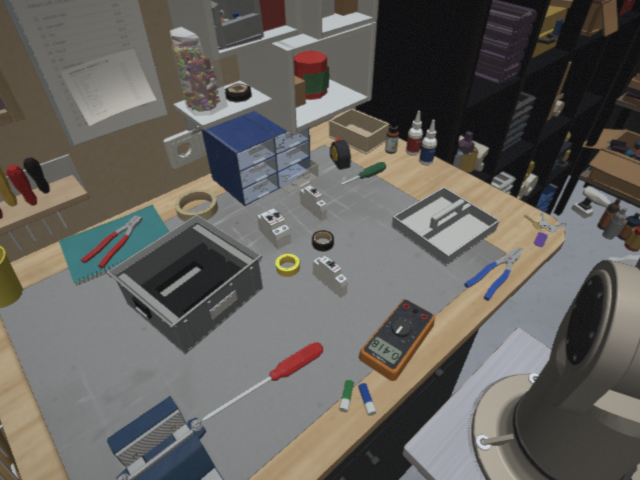

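The top view shows the case at (177,186), the breakers at (353,167) and (292,266), and the double breaker at (291,173). The black tape is at (325,218), the short green driver at (440,162) and the tray at (447,289). I'll enlarge these for accuracy.

```bash
python3 - <<'E'
import cv2
a=cv2.imread("pics/top0.png")
def c(n,x,y,w,h,s): cv2.imwrite(f"pics/{n}.png",cv2.resize(a[y:y+h,x:x+w],None,fx=s,fy=s,interpolation=cv2.INTER_CUBIC))
c("c1",280,140,200,150,4); c("c2",110,125,132,120,5); c("c3",395,240,105,95,6)
E
```

```text
(no output)
```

View pics/c1.png

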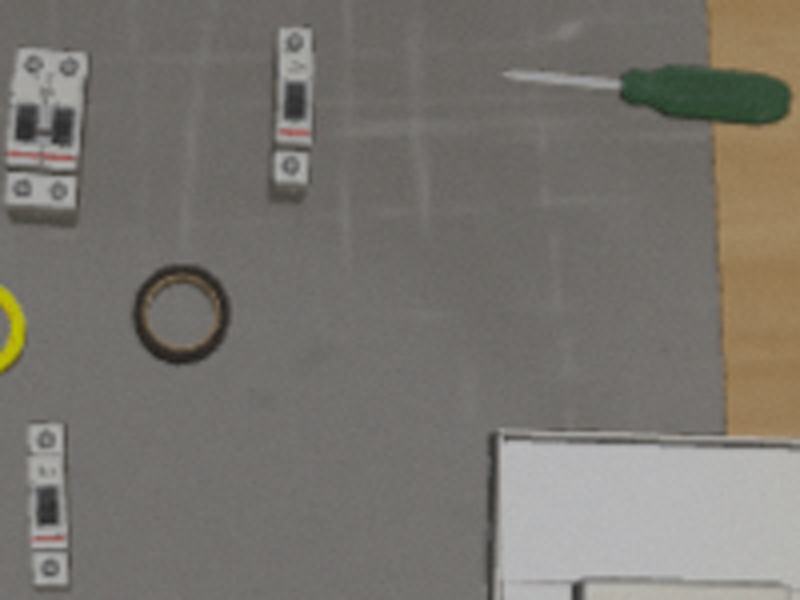

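View pics/c2.png

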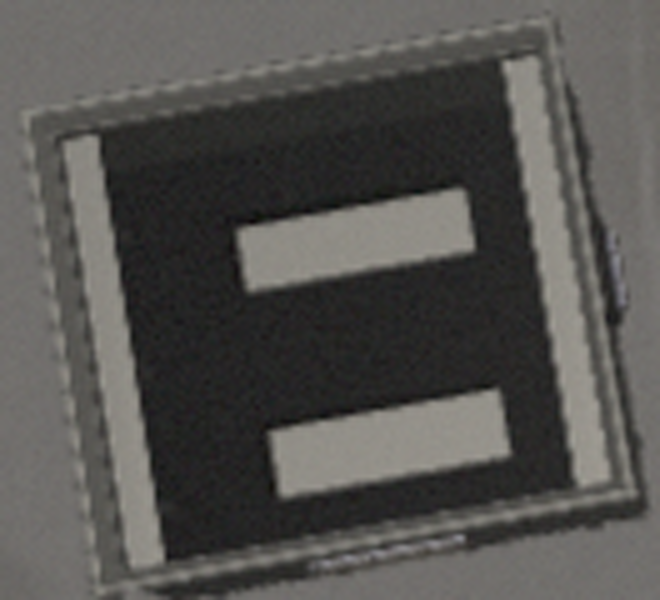

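View pics/c3.png

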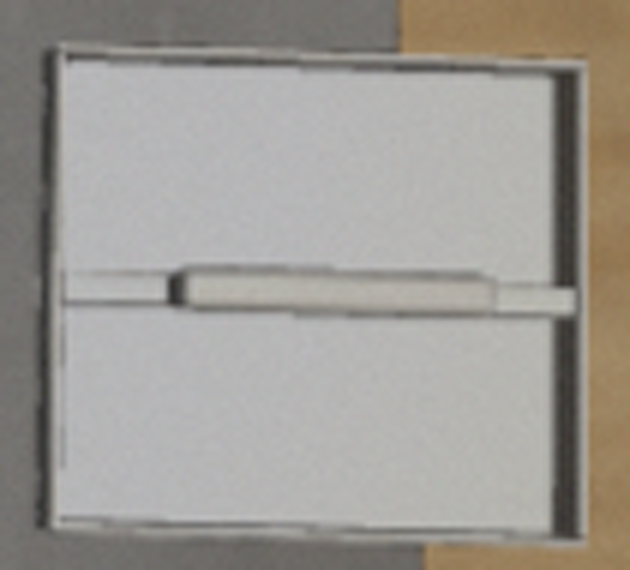

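The crops give these readings:
- **Breakers:** the ends are at c1 (295,28)/(291,200) and (47,424)/(50,587).
- **Tape:** the centre is at (182,314).
- **Driver:** it runs from (503,73) to (790,97).
- **Case:** the rim corners are at c2 (22,115), (550,18), (643,490) and (98,590).
- **Tray:** the rim corners are at c3 (57,47), (588,62), (583,545) and (50,530).

```bash
cat > h.py <<'E'
import numpy as np, cv2
from scipy.spatial.transform import Rotation as R
from station import bot
K=np.array([[581.40670326,0,320.19610103],[0,581.40670326,239.77867362],[0,0,1]])
P=np.array([[-0.02210693,-0.99447379,0.1026312,0.38662582],[-0.99965592,0.02053828,-0.01631608,-0.00682272],[0.01411805,-0.10295659,-0.99458565,1.16440639]])
def back(uv,z,K=K,P=P):
    d=P[:,:3]@np.linalg.solve(K,[uv[0],uv[1],1]); o=P[:,3]; return o+d*(z-o[2])/d[2]
def crop(p,x,y,s): return ((p[0]+.5)/s-.5+x,(p[1]+.5)/s-.5+y)
def tool(yaw):  # tool pointing down, tool y-axis at world angle yaw
    return R.from_matrix(np.array([[np.sin(yaw),np.cos(yaw),0],[-np.cos(yaw),np.sin(yaw),0],[0,0,-1]]).T.T if 0 else np.column_stack([[np.sin(yaw),-np.cos(yaw),0],[np.cos(yaw),np.sin(yaw),0],[0,0,-1]]))
E
python3 - <<'E'
from h import *
np.set_printoptions(precision=4,suppress=True)
c1=lambda p,z:back(crop(p,280,140,4),z)
c2=lambda p,z:back(crop(p,110,125,5),z)
c3=lambda p,z:back(crop(p,395,240,6),z)
print("br1 top at z 60,45,bot z0, bottop 60,45",[c1(p,z)[:2] for p,z in(((295,28),.06),((295,28),.045),((291,200),0),((291,185),.06),((291,185),.045))])
print("br2",[c1(p,z)[:2] for p,z in(((47,424),.06),((47,424),.045),((50,587),0),((50,582),.06),((50,582),.045))])
print("tape",c1((182,314),.017),"edges",[c1(p,.01)[:2] for p in((134,314),(230,314),(182,265),(182,364))])
print("drv",c1((503,73),.013),c1((790,97),.013),c1((622,87),.013))
r=np.array([c2(p,.094) for p in((22,115),(550,18),(643,490),(98,590))])
def rep(n,r):
    print(n,r.mean(0),"sides",[np.linalg.norm(r[i]-r[i-1]) for i in range(4)]);
    v=(r[0]+r[3]-r[1]-r[2]);w=(r[0]+r[1]-r[2]-r[3]);print(" horiz ang",np.degrees(np.arctan2(v[1],v[0])),"vert ang",np.degrees(np.arctan2(w[1],w[0])))
rep("case",r)
for n,q in(("pockT",((236,228),(466,188),(476,248),(246,292))),("pockB",((268,432),(500,390),(511,456),(280,499)))):
    rep(n,np.array([c2(p,.026) for p in q]));rep(n+'z4',np.array([c2(p,.004) for p in q]))
rep("ledge outer",np.array([c2(p,.077) for p in((64,140),(538,58),(608,482),(132,566))]))
rep("tray",np.array([c3(p,.032) for p in((57,47),(588,62),(583,545),(50,530))]))
rep("handle",np.array([c3(p,.06) for p in((186,270),(493,276),(493,316),(186,308))]))
E
```

```text
br1 top at z 60,45,bot z0, bottop 60,45 [array([ 0.6812, -0.0934]), array([ 0.6852, -0.0946]), array([ 0.6079, -0.0936]), array([ 0.6039, -0.0893]), array([ 0.6068, -0.0905])]
br2 [array([0.4905, 0.0303]), array([0.4919, 0.0308]), array([0.4145, 0.0322]), array([0.4154, 0.0301]), array([0.4158, 0.0306])]
tape [ 0.5482 -0.0364  0.017 ] edges [array([ 0.5497, -0.0126]), array([ 0.5487, -0.0607]), array([ 0.574 , -0.0372]), array([ 0.5239, -0.036 ])]
drv [ 0.6686 -0.2019  0.013 ] [ 0.6535 -0.3471  0.013 ] [ 0.6602 -0.262   0.013 ]
case [0.6055 0.2431 0.094 ] sides [np.float64(0.18196141818942588), np.float64(0.20024461390357137), np.float64(0.18316182896766878), np.float64(0.20330270777836193)]
 horiz ang 99.532656688991 vert ang 10.094003734037711
pockT [0.6443 0.2482 0.026 ] sides [np.float64(0.02621871237449404), np.float64(0.09222293845093865), np.float64(0.02469026812338561), np.float64(0.0922848288179379)]
 horiz ang 99.51378733048756 vert ang 9.093523526195288
pockTz4 [0.6493 0.2532 0.004 ] sides [np.float64(0.026725395820147282), np.float64(0.09400517075720727), np.float64(0.025
[... 543 characters left out ...]
1751346472548
ledge outer [0.6056 0.2444 0.077 ] sides [np.float64(0.16575473908292157), np.float64(0.18212451854740913), np.float64(0.16600264273535847), np.float64(0.18029041940651747)]
 horiz ang 99.02209066972452 vert ang 9.204822719354658
tray [ 0.4027 -0.2719  0.032 ] sides [np.float64(0.1562088642954597), np.float64(0.17409114337646459), np.float64(0.1564714904747698), np.float64(0.17226766247403233)]
 horiz ang 87.14337184466314 vert ang -3.2822865303019797
handle [ 0.4028 -0.2717  0.06  ] sides [np.float64(0.011988209069962848), np.float64(0.0975417000819816), np.float64(0.012632348620265733), np.float64(0.09742891687995722)]
 horiz ang 87.45104235176727 vert ang -2.6069048221459803
```

```bash
cat > t.py <<'E'
import re
s=open('h.py').read(); i=s.index('def tool'); s=s[:i]+'''def tool(a):
    c,s=np.cos(np.radians(a)),np.sin(np.radians(a)); return R.from_matrix(np.column_stack([[-s,c,0],[c,s,0],[0,0,-1]]))
def to(*ts):
    o=bot.get_obs(); q=o["tool_rot"]; C=R.from_quat([q[1],q[2],q[3],q[0]])
    y=C.as_matrix()[:,1]; print("t",round(o["t"],2),"tcp",o["eef_pos"].round(4),"a",np.degrees(np.arctan2(y[1],y[0])).round(1),"w",round(o["gripper_width"],3),"gf",round(o["grasp_force"],1),"F",o["contact_force"].round(1))
    for p,a in ts: print(p,a,"->",C.inv().apply(np.array(p)-o["eef_pos"]).round(4),((C.inv()*tool(a)).as_rotvec(degrees=True)/5).round(2))
'''
open('h.py','w').write(s)
E
python3 t.py; python3 -c "
from h import *
to(((.6465,-.0938,.15),-93),((.6465,-.0938,.029),-93))"
```

```text
t 0.1 tcp [ 0.2229 -0.6366  0.2304] a -70.7 w 0.999 gf 0.0 F [-0.   0.5  0.2]
(0.6465, -0.0938, 0.15) -93 -> [ 0.5792 -0.3721  0.081 ] [-0.02  0.    4.46]
(0.6465, -0.0938, 0.029) -93 -> [ 0.5792 -0.3719  0.202 ] [-0.02  0.    4.46]
```

Call:
servo_tool(
  motion=[
    [[0.579,-0.372,0.08,0,0,4.46,1],[0.579,-0.372,0.08,0,0,4.46,1],[0.579,-0.372,0.08,0,0,4.46,1],[0.579,-0.372,0.08,0,0,4.46,1],[0.579,-0.372,0.08,0,0,4.46,1],[0.579,-0.372,0.08,0,0,4.46,1],[0.579,-0.372,0.08,0,0,4.46,1],[0.579,-0.372,0.08,0,0,4.46,1],[0.579,-0.372,0.08,0,0,4.46,1],[0.579,-0.372,0.08,0,0,4.46,1],[0.579,-0.372,0.08,0,0,4.46,1],[0.579,-0.372,0.08,0,0,4.46,1],[0.579,-0.372,0.08,0,0,4.46,1],[0.579,-0.372,0.08,0,0,4.46,1],[0.579,-0.372,0.08,0,0,4.46,1],[0.579,-0.372,0.08,0,0,4.46,1],[0.579,-0.372,0.08,0,0,4.46,1],[0.579,-0.372,0.08,0,0,4.46,1],[0.579,-0.372,0.08,0,0,4.46,1],[0.579,-0.372,0.08,0,0,4.46,1]],
  ],
)

```text
t: 1.77
eef_pos: [0.6459, -0.0956, 0.1508]
tool_rot: [0.0, 1.0, -0.027, -0.001]
contact_force: [0.0, -0.5, 0.0]
gripper_width: 1.0
grasp_force: 0.0
```

```bash
python3 -c "
from h import *
to(((.6465,-.0938,.029),-93))"
```

```text
t 1.77 tcp [ 0.6459 -0.0956  0.1508] a -93.0 w 1.0 gf 0.0 F [ 0.  -0.5  0. ]
(0.6465, -0.0938, 0.029) -93 -> [ 0.0006 -0.0019  0.1218] [ 0.01  0.02 -0.01]
```

Call:
servo_tool(
  motion=[
    [[0,-0.001,0.04,0,0,0,1],[0,-0.001,0.08,0,0,0,1],[0,-0.001,0.11,0,0,0,1],[0,-0.001,0.122,0,0,0,1],[0,-0.001,0.122,0,0,0,1],[0,-0.001,0.122,0,0,0,0],[0,-0.001,0.122,0,0,0,0],[0,-0.001,0.122,0,0,0,0],[0,-0.001,0.122,0,0,0,0],[0,-0.001,0.122,0,0,0,0],[0,-0.001,0.122,0,0,0,0],[0,-0.001,0.122,0,0,0,0],[0,-0.001,0.122,0,0,0,0]],
  ],
  grip_force=40,
)

```text
t: 2.85
eef_pos: [0.6473, -0.0937, 0.0304]
tool_rot: [0.0, 1.0, -0.026, 0.001]
contact_force: [-1.8, 0.2, 6.5]
gripper_width: 0.188
grasp_force: 42.6
```

```bash
python3 -c "
from h import *
to(((.6465,-.0938,.17),-93),((.6467,.2506,.17),9.4))"
```

```text
t 2.85 tcp [ 0.6473 -0.0937  0.0304] a -93.0 w 0.188 gf 42.6 F [-1.8  0.2  6.5]
(0.6465, -0.0938, 0.17) -93 -> [-0.0006  0.0002 -0.1396] [ 0.   -0.02  0.  ]
(0.6467, 0.2506, 0.17) 9.4 -> [-0.0184 -0.3438 -0.1397] [ 2.000e-02 -1.000e-02 -2.048e+01]
```

Call:
servo_tool(
  motion=[
    [[0,0,-0.04,0,0,0,0],[0,0,-0.08,0,0,0,0],[0,0,-0.12,0,0,0,0],[-0.018,-0.344,-0.14,0,0,-20.5,0],[-0.018,-0.344,-0.14,0,0,-20.5,0],[-0.018,-0.344,-0.14,0,0,-20.5,0],[-0.018,-0.344,-0.14,0,0,-20.5,0],[-0.018,-0.344,-0.14,0,0,-20.5,0],[-0.018,-0.344,-0.14,0,0,-20.5,0],[-0.018,-0.344,-0.14,0,0,-20.5,0],[-0.018,-0.344,-0.14,0,0,-20.5,0],[-0.018,-0.344,-0.14,0,0,-20.5,0],[-0.018,-0.344,-0.14,0,0,-20.5,0],[-0.018,-0.344,-0.14,0,0,-20.5,0],[-0.018,-0.344,-0.14,0,0,-20.5,0],[-0.018,-0.344,-0.14,0,0,-20.5,0],[-0.018,-0.344,-0.14,0,0,-20.5,0],[-0.018,-0.344,-0.14,0,0,-20.5,0],[-0.018,-0.344,-0.14,0,0,-20.5,0],[-0.018,-0.344,-0.14,0,0,-20.5,0]],
  ],
)

```text
t: 4.52
eef_pos: [0.6465, 0.2505, 0.1689]
tool_rot: [-0.0, 0.647, 0.763, -0.0]
contact_force: [-0.0, 0.6, -1.9]
gripper_width: 0.189
grasp_force: 41.6
```

```bash
python3 - <<'E'
from h import *
to(((.6467,.2506,.036),9.4))
a=bot.read_camera("top")["img"][:,:,::-1];b=bot.read_camera("scene")["img"][:,:,::-1]
f=lambda c,s:cv2.resize(c,None,fx=s,fy=s)
cv2.imwrite("pics/d1.png",np.hstack([f(a[100:260,90:260],2.3),f(b[150:350,90:300],1.84)[:368]]))
E
```

```text
t 4.52 tcp [0.6465 0.2505 0.1689] a 9.4 w 0.189 gf 41.6 F [-0.   0.6 -1.9]
(0.6467, 0.2506, 0.036) 9.4 -> [1.000e-04 3.000e-04 1.329e-01] [-0.01  0.   -0.  ]
```

View pics/d1.png

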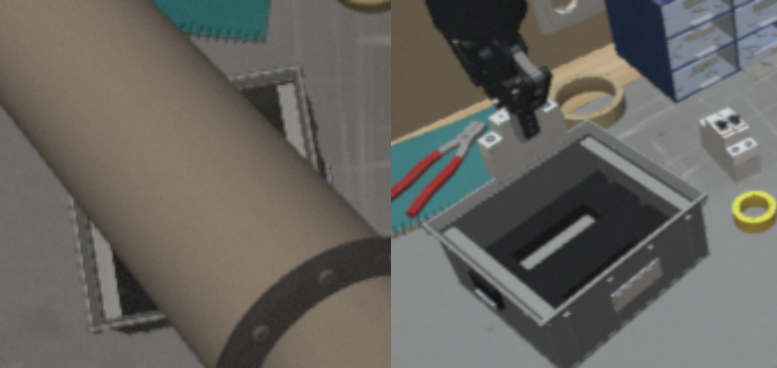

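The breaker hangs upright, centred in the fingers, over the far pocket. Lowering it now.

Call:
servo_tool(
  motion=[
    [[0,0,0.035,0,0,0,0],[0,0,0.065,0,0,0,0],[0,0,0.085,0,0,0,0],[0,0,0.1,0,0,0,0],[0,0,0.11,0,0,0,0],[0,0,0.12,0,0,0,0],[0,0,0.128,0,0,0,0],[0,0,0.133,0,0,0,0],[0,0,0.133,0,0,0,0]],
  ],
)

```text
t: 5.37
eef_pos: [0.6466, 0.2507, 0.0357]
tool_rot: [-0.0, 0.646, 0.763, -0.0]
contact_force: [-0.3, 0.4, -2.4]
gripper_width: 0.19
grasp_force: 41.6
```

Call:
servo_tool(
  motion=[
    [[0,0,0.001,0,0,0,0],[0,0,0.001,0,0,0,0.4],[0,0,0.001,0,0,0,0.4],[0,0,0.001,0,0,0,0.4],[0,0,0.001,0,0,0,0.4],[0,0,-0.04,0,0,0,0.4],[0,0,-0.08,0,0,0,0.4],[0,0,-0.12,0,0,0,0.4],[-0.186,-0.226,-0.12,0,0,19.9,0.8],[-0.186,-0.226,-0.12,0,0,19.9,0.8],[-0.186,-0.226,-0.12,0,0,19.9,0.8],[-0.186,-0.226,-0.12,0,0,19.9,0.8],[-0.186,-0.226,-0.12,0,0,19.9,0.8],[-0.186,-0.226,-0.12,0,0,19.9,0.8],[-0.186,-0.226,-0.12,0,0,19.9,0.8],[-0.186,-0.226,-0.12,0,0,19.9,0.8],[-0.186,-0.226,-0.12,0,0,19.9,0.8],[-0.186,-0.226,-0.12,0,0,19.9,0.8],[-0.186,-0.226,-0.12,0,0,19.9,0.8],[-0.186,-0.226,-0.12,0,0,19.9,0.8]],
  ],
)

```text
t: 7.03
eef_pos: [0.4553, 0.0303, 0.1576]
tool_rot: [0.0, 0.993, 0.115, 0.001]
contact_force: [0.2, 0.0, 0.0]
gripper_width: 0.796
grasp_force: 0.0
```

```bash
python3 - <<'E'
from h import *
to(((.4535,.0308,.03),-90))
E
```

```text
t 7.03 tcp [0.4553 0.0303 0.1576] a -76.8 w 0.796 gf 0.0 F [0.2 0.  0. ]
(0.4535, 0.0308, 0.03) -90 -> [-0.002  -0.0009  0.1276] [ 0.   -0.03  2.64]
```

Call:
servo_tool(
  motion=[
    [[-0.001,0,0.04,0,0,2.2,1],[-0.001,0,0.05,0,0,2.2,1],[-0.001,0,0.05,0,0,2.2,1],[-0.001,0,0.05,0,0,2.2,1]],
  ],
)

```text
t: 7.37
eef_pos: [0.4539, 0.0303, 0.107]
tool_rot: [-0.0, 1.0, 0.024, 0.0]
contact_force: [0.1, -0.4, -0.1]
gripper_width: 1.004
grasp_force: 0.0
```

```bash
python3 - <<'E'
from h import *
to(((.4535,.0308,.03),-90))
E
```

```text
t 7.37 tcp [0.4539 0.0303 0.107 ] a -87.3 w 1.004 gf 0.0 F [ 0.1 -0.4 -0.1]
(0.4535, 0.0308, 0.03) -90 -> [-0.0005 -0.0006  0.077 ] [-0.   -0.01  0.54]
```

Call:
servo_tool(
  motion=[
    [[0,0,0.04,0,0,0.54,1],[0,0,0.07,0,0,0.54,1],[0,0,0.077,0,0,0.54,1],[0,0,0.077,0,0,0.54,1],[0,0,0.077,0,0,0.54,0],[0,0,0.077,0,0,0.54,0],[0,0,0.077,0,0,0.54,0],[0,0,0.077,0,0,0.54,0],[0,0,0.077,0,0,0.54,0],[0,0,0.077,0,0,0.54,0],[0,0,0.077,0,0,0.54,0],[0,0,0.077,0,0,0.54,0]],
  ],
)

```text
t: 8.37
eef_pos: [0.454, 0.0298, 0.03]
tool_rot: [0.0, 1.0, -0.001, 0.001]
contact_force: [-2.0, -0.7, 6.5]
gripper_width: 0.189
grasp_force: 40.3
```

```bash
python3 - <<'E'
from h import *
to(((.5639,.2368,.17),9.4))
E
```

```text
t 8.37 tcp [0.454  0.0298 0.03  ] a -90.2 w 0.189 gf 40.3 F [-2.  -0.7  6.5]
(0.5639, 0.2368, 0.17) 9.4 -> [ 0.1094 -0.2073 -0.1399] [ 1.000e-02 -1.000e-02 -1.991e+01]
```

Call:
servo_tool(
  motion=[
    [[0,0,-0.04,0,0,0,0],[0,0,-0.08,0,0,0,0],[0,0,-0.12,0,0,0,0],[0.109,-0.207,-0.14,0,0,-19.9,0],[0.109,-0.207,-0.14,0,0,-19.9,0],[0.109,-0.207,-0.14,0,0,-19.9,0],[0.109,-0.207,-0.14,0,0,-19.9,0],[0.109,-0.207,-0.14,0,0,-19.9,0],[0.109,-0.207,-0.14,0,0,-19.9,0],[0.109,-0.207,-0.14,0,0,-19.9,0],[0.109,-0.207,-0.14,0,0,-19.9,0],[0.109,-0.207,-0.14,0,0,-19.9,0],[0.109,-0.207,-0.14,0,0,-19.9,0],[0.109,-0.207,-0.14,0,0,-19.9,0],[0.109,-0.207,-0.14,0,0,-19.9,0],[0.109,-0.207,-0.14,0,0,-19.9,0],[0.109,-0.207,-0.14,0,0,-19.9,0],[0.109,-0.207,-0.14,0,0,-19.9,0],[0.109,-0.207,-0.14,0,0,-19.9,0],[0.109,-0.207,-0.14,0,0,-19.9,0]],
  ],
)

```text
t: 10.03
eef_pos: [0.5629, 0.2363, 0.1691]
tool_rot: [-0.0, 0.648, 0.761, -0.0]
contact_force: [-0.6, 0.3, -2.1]
gripper_width: 0.192
grasp_force: 39.8
```

```bash
python3 - <<'E'
from h import *
to(((.5639,.2368,.036),9.4))
b=bot.read_camera("scene")["img"][:,:,::-1]
cv2.imwrite("pics/d2.png",cv2.resize(b[150:350,90:300],None,fx=2.5,fy=2.5))
E
```

```text
t 10.03 tcp [0.5629 0.2363 0.1691] a 9.2 w 0.192 gf 39.8 F [-0.6  0.3 -2.1]
(0.5639, 0.2368, 0.036) 9.4 -> [0.0003 0.0011 0.1331] [-0.01  0.   -0.05]
```

View pics/d2.png

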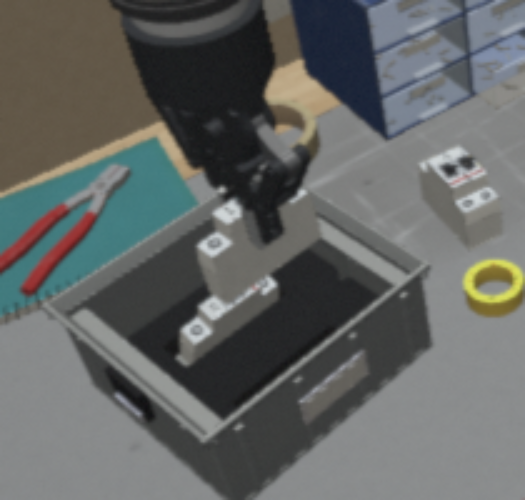

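The first breaker stands in the far pocket at about (225,310). The second hangs upright, so I'm lowering it.

Call:
servo_tool(
  motion=[
    [[0,0.001,0.035,0,0,0,0],[0,0.001,0.065,0,0,0,0],[0,0.001,0.085,0,0,0,0],[0,0.001,0.1,0,0,0,0],[0,0.001,0.11,0,0,0,0],[0,0.001,0.12,0,0,0,0],[0,0.001,0.128,0,0,0,0],[0,0.001,0.133,0,0,0,0],[0,0.001,0.134,0,0,0,0]],
  ],
)

```text
t: 10.83
eef_pos: [0.564, 0.2367, 0.0349]
tool_rot: [-0.0, 0.647, 0.762, -0.0]
contact_force: [-0.2, -0.2, -1.8]
gripper_width: 0.192
grasp_force: 39.8
```

Call:
servo_tool(
  motion=[
    [[0,0,0,0,0,0,0.4],[0,0,0,0,0,0,0.4],[0,0,0,0,0,0,0.4],[0,0,0,0,0,0,0.4],[0,0,-0.04,0,0,0,0.4],[0,0,-0.08,0,0,0,0.4],[0,0,-0.12,0,0,0,0.4],[-0.475,-0.242,-0.12,0,0,2.42,0.7],[-0.475,-0.242,-0.12,0,0,2.42,0.7],[-0.475,-0.242,-0.12,0,0,2.42,0.7],[-0.475,-0.242,-0.12,0,0,2.42,0.7],[-0.475,-0.242,-0.12,0,0,2.42,0.7],[-0.475,-0.242,-0.12,0,0,2.42,0.7],[-0.475,-0.242,-0.12,0,0,2.42,0.7],[-0.475,-0.242,-0.12,0,0,2.42,0.7],[-0.475,-0.242,-0.12,0,0,2.42,0.7],[-0.475,-0.242,-0.12,0,0,2.42,0.7],[-0.475,-0.242,-0.12,0,0,2.42,0.7],[-0.475,-0.242,-0.12,0,0,2.42,0.7],[-0.475,-0.242,-0.12,0,0,2.42,0.7]],
  ],
)

```text
t: 12.5
eef_pos: [0.4016, -0.2748, 0.1567]
tool_rot: [0.002, 0.725, 0.689, -0.0]
contact_force: [-0.3, 0.8, 0.0]
gripper_width: 0.705
grasp_force: 0.0
```

```bash
python3 - <<'E'
from h import *
to(((.4028,-.2717,.034),-2.7))
a=bot.read_camera("top")["img"][:,:,::-1]
cv2.imwrite("pics/d3.png",cv2.resize(a[120:250,105:245],None,fx=4,fy=4))
E
```

```text
t 12.5 tcp [ 0.4016 -0.2748  0.1567] a -2.9 w 0.705 gf 0.0 F [-0.3  0.8  0. ]
(0.4028, -0.2717, 0.034) -2.7 -> [0.0034 0.0008 0.1227] [ 0.02  0.03 -0.03]
```

View pics/d3.png

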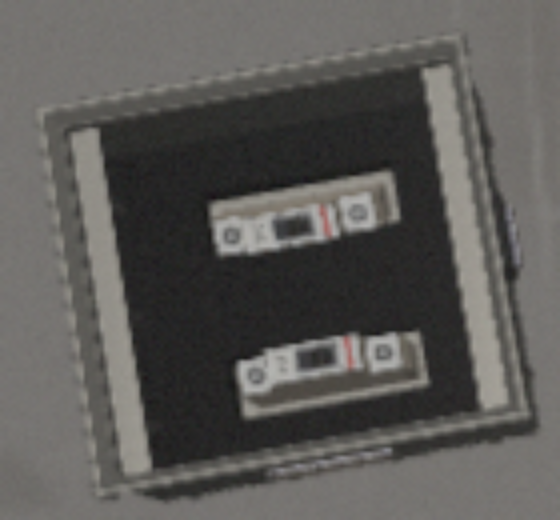

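Both breakers stand in their pockets with levers up. I'll check their positions numerically from the screws at (232,235)/(358,213) and (257,375)/(383,351).

```bash
python3 - <<'E'
from h import *
c=lambda p,z:back(crop(p,105,120,4),z)
Rc=R.from_euler('z',9.4,degrees=True)
for p,z in(((293,227),.073),((232,235),.049),((358,213),.049),((317,358),.073),((257,375),.049),((383,351),.049),((213,257),.049),((400,223),.026)):
    print(p,Rc.inv().apply(c(p,z)-[.6053,.2437,0]).round(4))
E
```

```text
(293, 227) [ 0.0204 -0.0038  0.073 ]
(232, 235) [0.028  0.0304 0.049 ]
(358, 213) [ 0.0276 -0.0313  0.049 ]
(317, 358) [-0.0438 -0.0048  0.073 ]
(257, 375) [-0.0421  0.0295  0.049 ]
(383, 351) [-0.0416 -0.0321  0.049 ]
(213, 257) [0.0189 0.0412 0.049 ]
(400, 223) [ 0.0247 -0.0472  0.026 ]
```

The far breaker is leaning about 17° towards the centre: its lever is at case x 20 mm and its screws at 28 mm. I'll go back, square it up and re-seat it.

```bash
python3 - <<'E'
from h import *
to(((.6349,.2486,.157),9.4))
E
```

```text
t 12.55 tcp [ 0.3991 -0.2811  0.1564] a -3.3 w 0.698 gf 0.0 F [-2.3 -6.3  0.9]
(0.6349, 0.2486, 0.157) 9.4 -> [ 0.5424  0.2048 -0.0032] [ 0.    0.06 -2.54]
```

Call:
servo_tool(
  motion=[
    [[0.54,0.205,0,0,0,-2.54,0.55],[0.54,0.205,0,0,0,-2.54,0.55],[0.54,0.205,0,0,0,-2.54,0.55],[0.54,0.205,0,0,0,-2.54,0.55],[0.54,0.205,0,0,0,-2.54,0.55],[0.54,0.205,0,0,0,-2.54,0.55],[0.54,0.205,0,0,0,-2.54,0.55],[0.54,0.205,0,0,0,-2.54,0.55],[0.54,0.205,0,0,0,-2.54,0.55],[0.54,0.205,0,0,0,-2.54,0.55],[0.54,0.205,0,0,0,-2.54,0.55],[0.54,0.205,0,0,0,-2.54,0.55],[0.54,0.205,0,0,0,-2.54,0.55],[0.54,0.205,0,0,0,-2.54,0.55],[0.54,0.205,0,0,0,-2.54,0.55],[0.54,0.205,0,0,0,-2.54,0.55],[0.54,0.205,0,0,0,-2.54,0.55],[0.54,0.205,0,0,0,-2.54,0.55]],
  ],
)

```text
t: 14.05
eef_pos: [0.6333, 0.2566, 0.1557]
tool_rot: [0.001, 0.644, 0.765, -0.0]
contact_force: [-0.1, -0.5, -0.8]
gripper_width: 0.549
grasp_force: 0.0
```

```bash
python3 - <<'E'
from h import *
to(((.6349,.2486,.045),9.4))
E
```

```text
t 14.05 tcp [0.6333 0.2566 0.1557] a 9.9 w 0.549 gf 0.0 F [-0.1 -0.5 -0.8]
(0.6349, 0.2486, 0.045) 9.4 -> [-8.000e-03  1.000e-04  1.107e-01] [0.   0.01 0.09]
```

Call:
servo_tool(
  motion=[
    [[-0.008,0,0.03,0,0,0.1,0.55],[-0.008,0,0.05,0,0,0.1,0.55],[-0.008,0,0.065,0,0,0.1,0.55],[-0.008,0,0.08,0,0,0.1,0.55],[-0.008,0,0.09,0,0,0.1,0.55],[-0.008,0,0.1,0,0,0.1,0.55],[-0.008,0,0.108,0,0,0.1,0.55],[-0.008,0,0.114,0,0,0.1,0.55]],
  ],
)

```text
t: 14.72
eef_pos: [0.6345, 0.2506, 0.0407]
tool_rot: [-0.0, 0.646, 0.763, 0.0]
contact_force: [0.0, -0.5, 0.9]
gripper_width: 0.546
grasp_force: 0.0
```

Call:
servo_tool(
  motion=[
    [[0,0,0.003,0,0,0,0.45],[0,0,0.003,0,0,0,0.4],[0,0,0.003,0,0,0,0.35],[0,0,0.003,0,0,0,0.3],[0,0,0.003,0,0,0,0.25],[0,0,0.003,0,0,0,0.2],[0,0,0.003,0,0,0,0.1],[0,0,0.003,0,0,0,0],[0,0,0.003,0,0,0,0],[0,0,0.003,0,0,0,0],[0,0,0.003,0,0,0,0]],
  ],
  grip_force=30,
)

```text
t: 15.63
eef_pos: [0.6384, 0.2514, 0.0403]
tool_rot: [0.002, 0.647, 0.763, 0.004]
contact_force: [8.9, 1.7, 0.2]
gripper_width: 0.203
grasp_force: 28.8
```

```bash
python3 - <<'E'
from h import *
to(((.6467,.2506,.09),9.4))
E
```

```text
t 15.63 tcp [0.6384 0.2514 0.0403] a 9.4 w 0.203 gf 28.8 F [8.9 1.7 0.2]
(0.6467, 0.2506, 0.09) 9.4 -> [-0.0021  0.0085 -0.0497] [ 0.09 -0.02  0.  ]
```

Call:
servo_tool(
  motion=[
    [[0,0.004,-0.01,0,0,0,0],[0,0.008,-0.03,0,0,0,0],[0,0.01,-0.06,0,0,0,0],[0,0.01,-0.1,0,0,0,0],[0,0.01,-0.12,0,0,0,0],[0,0.01,-0.12,0,0,0,0],[0,0.01,-0.12,0,0,0,0]],
  ],
  grip_force=50,
)

```text
t: 16.22
eef_pos: [0.6447, 0.2523, 0.1597]
tool_rot: [0.001, 0.646, 0.763, 0.001]
contact_force: [-0.6, 0.8, -1.6]
gripper_width: 0.19
grasp_force: 48.8
```

```bash
python3 - <<'E'
from h import *
to(((.6467,.2506,.09),9.4))
b=bot.read_camera("scene")["img"][:,:,::-1]
cv2.imwrite("pics/d4.png",cv2.resize(b[150:350,90:300],None,fx=3,fy=3,interpolation=2))
E
```

```text
t 16.22 tcp [0.6447 0.2523 0.1597] a 9.4 w 0.19 gf 48.8 F [-0.6  0.8 -1.6]
(0.6467, 0.2506, 0.09) 9.4 -> [-0.002   0.0015  0.0697] [ 0.03 -0.    0.01]
```

View pics/d4.png

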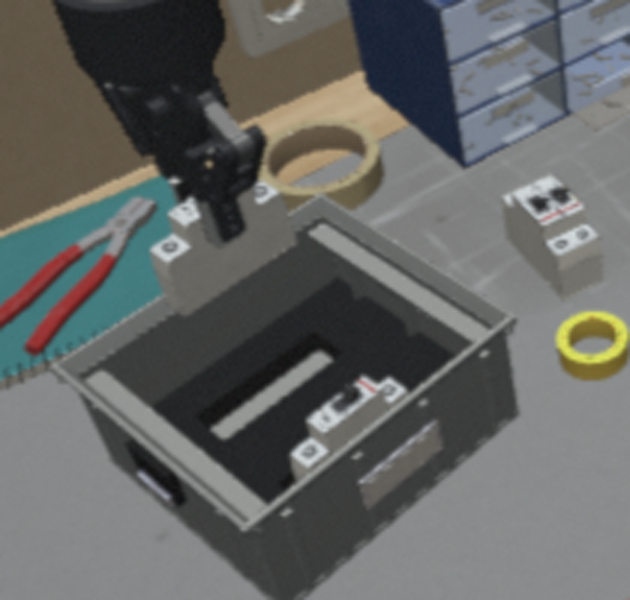

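The breaker is straight in the fingers now (opening 0.19, square). Lowering it again.

Call:
servo_tool(
  motion=[
    [[-0.001,0.002,0.03,0,0,0,0],[-0.001,0.002,0.055,0,0,0,0],[-0.001,0.002,0.075,0,0,0,0],[-0.001,0.002,0.09,0,0,0,0],[-0.001,0.002,0.1,0,0,0,0],[-0.001,0.002,0.108,0,0,0,0],[-0.001,0.002,0.114,0,0,0,0],[-0.001,0.002,0.116,0,0,0,0],[-0.001,0.002,0.116,0,0,0,0]],
  ],
)

```text
t: 17.02
eef_pos: [0.6466, 0.2515, 0.0424]
tool_rot: [0.0, 0.646, 0.763, 0.0]
contact_force: [0.8, 0.0, -0.6]
gripper_width: 0.192
grasp_force: 48.7
```

Call:
servo_tool(
  motion=[
    [[0,0,0.002,0,0,0,0],[0,0,0.002,0,0,0,0]],
  ],
)

```text
t: 17.18
eef_pos: [0.647, 0.2516, 0.041]
tool_rot: [0.0, 0.646, 0.763, 0.001]
contact_force: [-0.2, -0.3, -1.2]
gripper_width: 0.193
grasp_force: 48.7
```

Call:
servo_tool(
  motion=[
    [[0,0,0.0015,0,0,0,0],[0,0,0.0015,0,0,0,0]],
  ],
)

```text
t: 17.35
eef_pos: [0.6476, 0.2517, 0.04]
tool_rot: [0.001, 0.647, 0.763, 0.001]
contact_force: [1.2, -1.1, 2.1]
gripper_width: 0.189
grasp_force: 49.4
```

Call:
servo_tool(
  motion=[
    [[0,0,0.0015,0,0,0,0],[0,0,0.0015,0,0,0,0]],
  ],
)

```text
t: 17.52
eef_pos: [0.6477, 0.2518, 0.04]
tool_rot: [0.001, 0.647, 0.763, 0.001]
contact_force: [-3.2, -2.9, 12.6]
gripper_width: 0.187
grasp_force: 50.6
```

Call:
servo_tool(
  motion=[
    [[0,0,-0.001,0,0,0,0.22],[0,0,-0.001,0,0,0,0.26],[0,0,-0.001,0,0,0,0.3],[0,0,-0.001,0,0,0,0.35],[0,0,-0.001,0,0,0,0.4],[0,0,-0.001,0,0,0,0.42],[0,0,-0.01,0,0,0,0.42],[0,0,-0.03,0,0,0,0.42],[0,0,-0.06,0,0,0,0.42],[0,0,-0.1,0,0,0,0.42],[0,0,-0.115,0,0,0,0.42],[0,0,-0.115,0,0,0,0.42]],
  ],
)

```text
t: 18.52
eef_pos: [0.6492, 0.2532, 0.1577]
tool_rot: [0.002, 0.647, 0.763, 0.004]
contact_force: [0.5, 0.8, 0.4]
gripper_width: 0.424
grasp_force: 0.0
```

```bash
python3 - <<'E'
from h import *
to(((.4028,-.2717,.16),-2.7))
b=bot.read_camera("scene")["img"][:,:,::-1]
cv2.imwrite("pics/d5.png",cv2.resize(b[200:350,100:270],None,fx=3,fy=3,interpolation=2))
E
```

```text
t 18.52 tcp [0.6492 0.2532 0.1577] a 9.4 w 0.424 gf 0.0 F [0.5 0.8 0.4]
(0.4028, -0.2717, 0.16) -2.7 -> [-0.4774 -0.329  -0.0062] [ 0.09 -0.04  2.43]
```

View pics/d5.png

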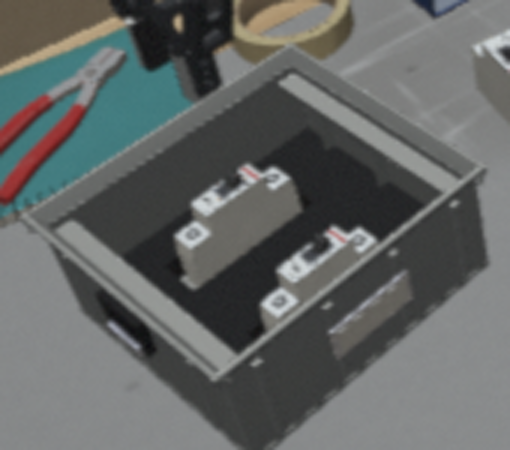

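Both look upright. I'll move to the tray handle and check from the top camera there.

Call:
servo_tool(
  motion=[
    [[-0.477,-0.329,-0.005,0.1,0,2.43,0.7],[-0.477,-0.329,-0.005,0.1,0,2.43,0.7],[-0.477,-0.329,-0.005,0.1,0,2.43,0.7],[-0.477,-0.329,-0.005,0.1,0,2.43,0.7],[-0.477,-0.329,-0.005,0.1,0,2.43,0.7],[-0.477,-0.329,-0.005,0.1,0,2.43,0.7],[-0.477,-0.329,-0.005,0.1,0,2.43,0.7],[-0.477,-0.329,-0.005,0.1,0,2.43,0.7],[-0.477,-0.329,-0.005,0.1,0,2.43,0.7],[-0.477,-0.329,-0.005,0.1,0,2.43,0.7],[-0.477,-0.329,-0.005,0.1,0,2.43,0.7],[-0.477,-0.329,-0.005,0.1,0,2.43,0.7],[-0.477,-0.329,-0.005,0.1,0,2.43,0.7],[-0.477,-0.329,-0.005,0.1,0,2.43,0.7],[-0.477,-0.329,-0.005,0.1,0,2.43,0.7],[-0.477,-0.329,-0.005,0.1,0,2.43,0.7],[-0.477,-0.329,-0.005,0.1,0,2.43,0.7],[-0.477,-0.329,-0.005,0.1,0,2.43,0.7]],
  ],
)

```text
t: 20.07
eef_pos: [0.4007, -0.2717, 0.1567]
tool_rot: [-0.003, 0.723, 0.691, -0.003]
contact_force: [0.2, 0.3, -0.1]
gripper_width: 0.701
grasp_force: 0.0
```

```bash
python3 - <<'E'
from h import *
to(((.4028,-.2717,.034),-2.7))
a=bot.read_camera("top")["img"][:,:,::-1]
cv2.imwrite("pics/d6.png",cv2.resize(a[120:250,105:245],None,fx=4,fy=4))
E
```

```text
t 20.07 tcp [ 0.4007 -0.2717  0.1567] a -2.6 w 0.701 gf 0.0 F [ 0.2  0.3 -0.1]
(0.4028, -0.2717, 0.034) -2.7 -> [0.     0.0033 0.1227] [-0.11 -0.    0.03]
```

View pics/d6.png

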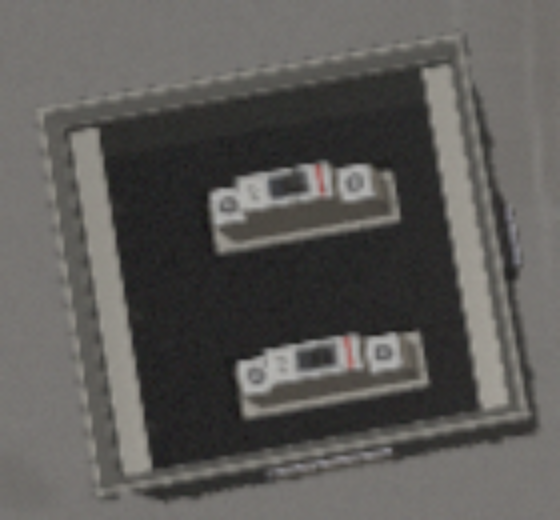

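Both breakers now stand upright, matching each other at (290,184) and (317,357). Grasping the tray handle.

Call:
servo_tool(
  motion=[
    [[0,0.003,0.04,-0.1,0,0,0.7],[0,0.003,0.08,-0.1,0,0,0.7],[0,0.003,0.105,-0.1,0,0,0.7],[0,0.003,0.12,-0.1,0,0,0.7],[0,0.003,0.123,-0.1,0,0,0.7],[0,0.003,0.123,-0.1,0,0,0.5],[0,0.003,0.123,-0.1,0,0,0.3],[0,0.003,0.123,-0.1,0,0,0],[0,0.003,0.123,-0.1,0,0,0],[0,0.003,0.123,-0.1,0,0,0],[0,0.003,0.123,-0.1,0,0,0],[0,0.003,0.123,-0.1,0,0,0]],
  ],
  grip_force=70,
)

```text
t: 21.12
eef_pos: [0.4033, -0.2738, 0.0358]
tool_rot: [0.002, 0.724, 0.69, 0.0]
contact_force: [0.2, 1.1, 6.7]
gripper_width: 0.148
grasp_force: 69.2
```

```bash
python3 - <<'E'
from h import *
to(((.4028,-.2717,.034),-2.7))
a=bot.read_camera("top")["img"][:,:,::-1]
E
```

```text
t 21.12 tcp [ 0.4033 -0.2738  0.0358] a -2.7 w 0.148 gf 69.2 F [0.2 1.1 6.7]
(0.4028, -0.2717, 0.034) -2.7 -> [ 0.0021 -0.0006  0.0018] [ 0.03  0.03 -0.  ]
```

Call:
servo_tool(
  motion=[
    [[0,0,-0.01,0,0,0,0],[0,0,-0.03,0,0,0,0],[0,0,-0.06,0,0,0,0],[0,0,-0.1,0,0,0,0],[0,0,-0.135,0,0,0,0],[0,0,-0.145,0,0,0,0],[0,0,-0.145,0,0,0,0]],
  ],
)

```text
t: 21.75
eef_pos: [0.4039, -0.2744, 0.183]
tool_rot: [0.004, 0.724, 0.69, 0.0]
contact_force: [0.3, -0.8, -1.8]
gripper_width: 0.145
grasp_force: 68.6
```

```bash
python3 - <<'E'
from h import *
to(((.6056,.2416,.18),9.4))
E
```

```text
t 21.75 tcp [ 0.4039 -0.2744  0.183 ] a -2.7 w 0.145 gf 68.6 F [ 0.3 -0.8 -1.8]
(0.6056, 0.2416, 0.18) 9.4 -> [0.525  0.1769 0.0013] [ 0.06  0.07 -2.43]
```

Call:
servo_tool(
  motion=[
    [[0.01,0.004,0,0,0,-0.05,0],[0.031,0.011,0,0,0,-0.15,0],[0.063,0.021,0,0,0,-0.3,0],[0.1,0.034,0,0,0,-0.46,0],[0.136,0.046,0,0,0,-0.63,0],[0.173,0.058,0,0,0,-0.8,0],[0.21,0.071,0,0,0,-0.97,0],[0.247,0.083,0,0,0,-1.14,0],[0.283,0.096,0,0,0,-1.31,0],[0.32,0.108,0,0,0,-1.48,0],[0.357,0.12,0,0,0,-1.65,0],[0.394,0.133,0,0,0,-1.82,0],[0.425,0.143,0,0,0,-1.97,0],[0.457,0.154,0,0,0,-2.11,0],[0.483,0.163,0,0,0,-2.24,0],[0.504,0.17,0,0,0,-2.33,0],[0.517,0.174,0,0,0,-2.39,0],[0.525,0.177,0,0.06,0.07,-2.43,0],[0.525,0.177,0,0.06,0.07,-2.43,0],[0.525,0.177,0,0.06,0.07,-2.43,0]],
  ],
)

```text
t: 23.42
eef_pos: [0.6033, 0.2416, 0.1776]
tool_rot: [-0.004, 0.647, 0.763, -0.001]
contact_force: [0.8, -0.9, -2.0]
gripper_width: 0.148
grasp_force: 68.6
```

```bash
python3 - <<'E'
from h import *
to(((.6056,.2416,.135),9.4))
a=bot.read_camera("top")["img"][:,:,::-1];b=bot.read_camera("scene")["img"][:,:,::-1]
f=lambda c,s:cv2.resize(c,None,fx=s,fy=s)
cv2.imwrite("pics/d7.png",np.hstack([f(a[100:260,90:260],2.3),f(b[130:350,80:300],1.6728)[:368]]))
E
```

```text
t 23.42 tcp [0.6033 0.2416 0.1776] a 9.4 w 0.148 gf 68.6 F [ 0.8 -0.9 -2. ]
(0.6056, 0.2416, 0.135) 9.4 -> [-0.0006  0.0026  0.0426] [-0.08 -0.05  0.  ]
```

View pics/d7.png

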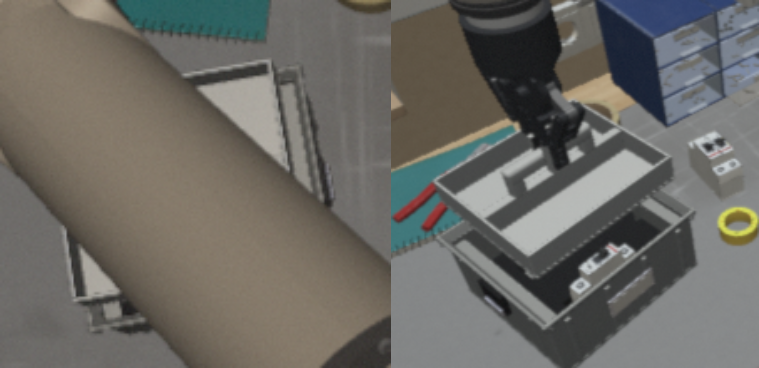

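The tray hangs level over the case. Lowering it.

Call:
servo_tool(
  motion=[
    [[0,0.002,0.01,-0.08,-0.05,0,0],[0,0.0025,0.02,-0.08,-0.05,0,0],[0,0.0025,0.03,-0.08,-0.05,0,0],[0,0.0025,0.038,-0.08,-0.05,0,0],[0,0.0025,0.045,-0.08,-0.05,0,0],[0,0.0025,0.051,-0.08,-0.05,0,0],[0,0.0025,0.056,-0.08,-0.05,0,0],[0,0.0025,0.06,-0.08,-0.05,0,0],[0,0.0025,0.06,-0.08,-0.05,0,0]],
  ],
)

```text
t: 24.27
eef_pos: [0.6055, 0.2434, 0.1178]
tool_rot: [-0.0, 0.646, 0.763, 0.001]
contact_force: [-0.1, -0.3, -2.6]
gripper_width: 0.149
grasp_force: 68.5
```

Call:
servo_tool(
  motion=[
    [[0,0,0.002,0,0,0,0],[0,0,0.004,0,0,0,0],[0,0,0.004,0,0,0,0]],
  ],
)

```text
t: 24.52
eef_pos: [0.6059, 0.2435, 0.1147]
tool_rot: [0.0, 0.646, 0.763, 0.001]
contact_force: [0.2, -0.6, -2.1]
gripper_width: 0.151
grasp_force: 68.5
```

Call:
servo_tool(
  motion=[
    [[0,0,0.001,0,0,0,0],[0,0,0.002,0,0,0,0],[0,0,0.0025,0,0,0,0]],
  ],
)

```text
t: 24.77
eef_pos: [0.6061, 0.2437, 0.1128]
tool_rot: [0.0, 0.646, 0.763, 0.001]
contact_force: [-2.5, -2.2, 4.8]
gripper_width: 0.151
grasp_force: 69.5
```

Call:
servo_tool(
  motion=[
    [[0,0,0,0,0,0,0.2],[0,0,0,0,0,0,0.3],[0,0,0,0,0,0,0.4],[0,0,0,0,0,0,0.5],[0,0,-0.02,0,0,0,0.5],[0,0,-0.06,0,0,0,0.6],[-0.544,-0.037,-0.07,0,0,3.08,0.8],[-0.544,-0.037,-0.07,0,0,3.08,0.8],[-0.544,-0.037,-0.07,0,0,3.08,0.8],[-0.544,-0.037,-0.07,0,0,3.08,0.8],[-0.544,-0.037,-0.07,0,0,3.08,0.8],[-0.544,-0.037,-0.07,0,0,3.08,0.8],[-0.544,-0.037,-0.07,0,0,3.08,0.8],[-0.544,-0.037,-0.07,0,0,3.08,0.8],[-0.544,-0.037,-0.07,0,0,3.08,0.8],[-0.544,-0.037,-0.07,0,0,3.08,0.8],[-0.544,-0.037,-0.07,0,0,3.08,0.8],[-0.544,-0.037,-0.07,0,0,3.08,0.8],[-0.544,-0.037,-0.07,0,0,3.08,0.8],[-0.544,-0.037,-0.07,0,0,3.08,0.8]],
  ],
)

```text
t: 26.43
eef_pos: [0.6566, -0.3116, 0.1808]
tool_rot: [0.002, 0.747, 0.665, -0.001]
contact_force: [-0.6, -2.2, -0.2]
gripper_width: 0.798
grasp_force: 0.0
```

Call:
servo_tool(
  motion=[
    [[0,0,0,0,0,0,0.8],[0,0,0,0,0,0,0.8],[0,0,0,0,0,0,0.8]],
  ],
)

```text
t: 26.68
eef_pos: [0.659, -0.297, 0.1815]
tool_rot: [-0.0, 0.742, 0.67, 0.002]
contact_force: [-0.1, 0.7, -0.1]
gripper_width: 0.801
grasp_force: 0.0
```

```bash
python3 - <<'E'
from h import *
to(((.6584,-.2994,.004),-6))
a=bot.read_camera("top")["img"][:,:,::-1]
cv2.imwrite("pics/d8.png",cv2.resize(a[120:250,105:245],None,fx=4,fy=4,interpolation=2))
E
```

```text
t 26.68 tcp [ 0.659  -0.297   0.1815] a -5.8 w 0.801 gf 0.0 F [-0.1  0.7 -0.1]
(0.6584, -0.2994, 0.004) -6 -> [-0.003  -0.0007  0.1775] [ 0.02 -0.04  0.04]
```

View pics/d8.png

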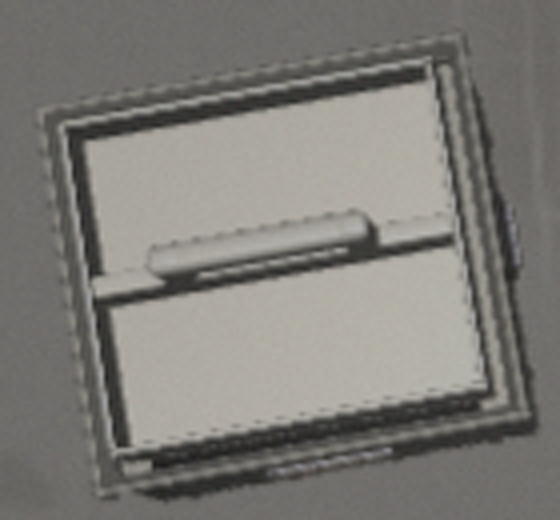

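The tray is in, with rim corners at about (60,127), (432,62), (492,392) and (120,452). Now grasping the driver, and I'll compute the tray centre from those.

Call:
servo_tool(
  motion=[
    [[-0.002,-0.001,0.04,0,0,0,0.8],[-0.002,-0.001,0.08,0,0,0,0.8],[-0.002,-0.001,0.12,0,0,0,0.8],[-0.002,-0.001,0.15,0,0,0,0.8],[-0.002,-0.001,0.17,0,0,0,0.8],[-0.002,-0.001,0.177,0,0,0,0.8],[-0.002,-0.001,0.177,0,0,0,0.8],[-0.002,-0.001,0.177,0,0,0,0],[-0.002,-0.001,0.177,0,0,0,0],[-0.002,-0.001,0.177,0,0,0,0],[-0.002,-0.001,0.177,0,0,0,0],[-0.002,-0.001,0.177,0,0,0,0],[-0.002,-0.001,0.177,0,0,0,0],[-0.002,-0.001,0.177,0,0,0,0]],
  ],
  grip_force=40,
)

```text
t: 27.9
eef_pos: [0.6589, -0.3012, 0.0067]
tool_rot: [0.001, 0.743, 0.669, 0.002]
contact_force: [-1.6, 1.2, 6.7]
gripper_width: 0.291
grasp_force: 39.2
```

```bash
python3 - <<'E'
from h import *
c=lambda p,z:back(crop(p,105,120,4),z)
r=np.array([c(p,.109) for p in((60,127),(432,62),(492,392),(120,452))])
Rc=R.from_euler('z',9.4,degrees=True)
print(r.mean(0), Rc.inv().apply(r-[.6053,.2437,0]).round(4))
to(((.5689,.2123,.17),9.4))
E
```

```text
[0.60430118 0.24266233 0.109     ] [[ 0.0771  0.0872  0.109 ]
 [ 0.0764 -0.0863  0.109 ]
 [-0.0809 -0.0875  0.109 ]
 [-0.0772  0.0832  0.109 ]]
t 27.9 tcp [ 0.6589 -0.3012  0.0067] a -6.0 w 0.291 gf 39.2 F [-1.6  1.2  6.7]
(0.5689, 0.2123, 0.17) 9.4 -> [ 0.5016 -0.1422 -0.1634] [ 0.05 -0.01 -3.07]
```

Call:
servo_tool(
  motion=[
    [[0,0,-0.02,0,0,0,0],[0,0,-0.06,0,0,0,0],[0,0,-0.1,0,0,0,0],[0.01,-0.003,-0.14,0,0,-0.1,0],[0.04,-0.011,-0.16,0,0,-0.25,0],[0.076,-0.022,-0.163,0,0,-0.45,0],[0.112,-0.032,-0.163,0,0,-0.7,0],[0.149,-0.042,-0.163,0,0,-0.9,0],[0.186,-0.053,-0.163,0,0,-1.1,0],[0.223,-0.063,-0.163,0,0,-1.4,0],[0.26,-0.074,-0.163,0,0,-1.6,0],[0.297,-0.084,-0.163,0,0,-1.8,0],[0.334,-0.095,-0.163,0,0,-2.05,0],[0.371,-0.105,-0.163,0,0,-2.3,0],[0.408,-0.116,-0.163,0,0,-2.5,0],[0.442,-0.125,-0.163,0,0,-2.7,0],[0.468,-0.133,-0.163,0,0,-2.9,0],[0.487,-0.138,-0.163,0,0,-3,0],[0.5,-0.142,-0.163,0.05,0,-3.07,0],[0.5,-0.142,-0.163,0.05,0,-3.07,0]],
  ],
)

```text
t: 29.57
eef_pos: [0.567, 0.2146, 0.1689]
tool_rot: [-0.002, 0.645, 0.764, 0.001]
contact_force: [0.2, 1.3, -0.8]
gripper_width: 0.288
grasp_force: 39.9
```

Call:
servo_tool(
  motion=[
    [[0,0,0,0,0,0,0],[0,0,0,0,0,0,0]],
  ],
)

```text
t: 29.73
eef_pos: [0.5687, 0.2086, 0.168]
tool_rot: [-0.001, 0.648, 0.762, -0.001]
contact_force: [0.4, -0.3, -1.6]
gripper_width: 0.293
grasp_force: 39.9
```

```bash
python3 - <<'E'
from h import *
to(((.569,.211,.088),9.4))
b=bot.read_camera("scene")["img"][:,:,::-1]
cv2.imwrite("pics/d9.png",cv2.resize(b[130:350,80:300],None,fx=2.5,fy=2.5,interpolation=2))
E
```

```text
t 29.73 tcp [0.5687 0.2086 0.168 ] a 9.3 w 0.293 gf 39.9 F [ 0.4 -0.3 -1.6]
(0.569, 0.211, 0.088) 9.4 -> [0.0023 0.0008 0.08  ] [-0.02 -0.   -0.03]
```

View pics/d9.png

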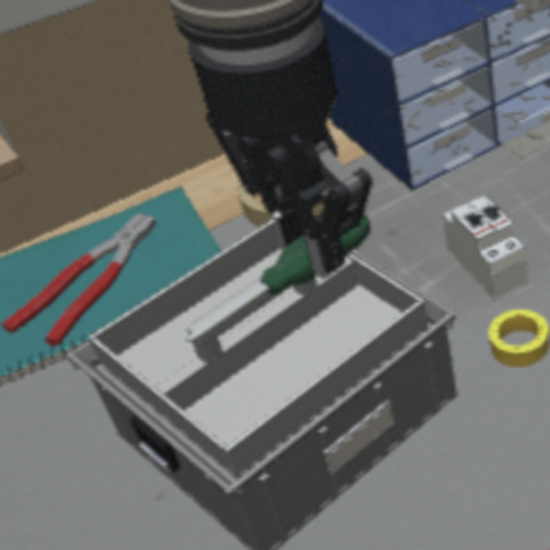

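The driver hangs level along the near bay. Lowering and releasing it.

Call:
servo_tool(
  motion=[
    [[0.002,0,0.02,0,0,0,0],[0.002,0,0.04,0,0,0,0],[0.002,0,0.055,0,0,0,0],[0.002,0,0.067,0,0,0,0],[0.002,0,0.075,0,0,0,0],[0.002,0,0.08,0,0,0,0],[0.002,0,0.08,0,0,0,0]],
  ],
)

```text
t: 30.37
eef_pos: [0.5685, 0.211, 0.0929]
tool_rot: [0.001, 0.648, 0.762, -0.001]
contact_force: [-17.3, -12.7, 37.9]
gripper_width: 0.286
grasp_force: 74.6
```

Call:
servo_tool(
  motion=[
    [[0,0,-0.01,0,0,0,0],[0,0,-0.014,0,0,0,0],[0,0,-0.014,0,0,0,0]],
  ],
)

```text
t: 30.62
eef_pos: [0.5687, 0.2129, 0.1034]
tool_rot: [-0.001, 0.647, 0.762, 0.001]
contact_force: [0.1, -1.0, -0.6]
gripper_width: 0.288
grasp_force: 53.7
```

```bash
python3 - <<'E'
from h import *
to(((.569,.211,.088),9.4))
r=bot.read_camera("scene");b=r["img"][:,:,::-1]
cv2.imwrite("pics/d10.png",cv2.resize(b[190:330,110:270],None,fx=4.5,fy=4.2,interpolation=2))
E
```

```text
t 30.62 tcp [0.5687 0.2129 0.1034] a 9.3 w 0.288 gf 53.7 F [ 0.1 -1.  -0.6]
(0.569, 0.211, 0.088) 9.4 -> [-0.0019 -0.      0.0154] [ 0.01 -0.03 -0.01]
```

View pics/d10.png

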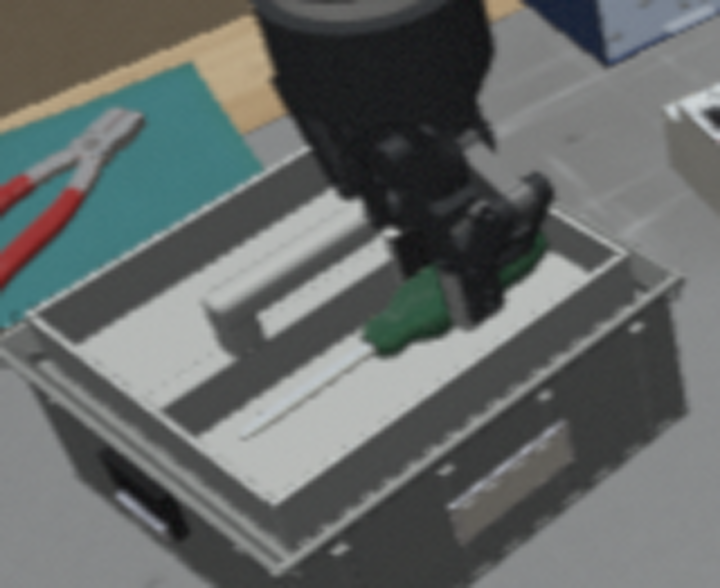

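The inner finger linkage touched the tray's grab handle at about (410,250). I'll shift 5 mm outwards and lower gently.

Call:
servo_tool(
  motion=[
    [[-0.001,-0.003,0,0,0,0,0],[-0.001,-0.006,0,0,0,0,0],[-0.001,-0.006,0.003,0,0,0,0],[-0.001,-0.006,0.006,0,0,0,0],[-0.001,-0.006,0.006,0,0,0,0]],
  ],
)

```text
t: 31.08
eef_pos: [0.5612, 0.2107, 0.0951]
tool_rot: [-0.002, 0.647, 0.763, -0.001]
contact_force: [-0.2, -0.4, -0.8]
gripper_width: 0.291
grasp_force: 53.7
```

Call:
servo_tool(
  motion=[
    [[0,0,0.002,0,0,0,0],[0,0,0.002,0,0,0,0]],
  ],
)

```text
t: 31.25
eef_pos: [0.5616, 0.211, 0.0937]
tool_rot: [-0.002, 0.647, 0.763, -0.0]
contact_force: [0.2, -0.3, -1.2]
gripper_width: 0.288
grasp_force: 53.7
```

Call:
servo_tool(
  motion=[
    [[0,0,0.002,0,0,0,0],[0,0,0.002,0,0,0,0]],
  ],
)

```text
t: 31.42
eef_pos: [0.5616, 0.211, 0.0918]
tool_rot: [-0.001, 0.647, 0.763, -0.0]
contact_force: [-0.2, -0.5, -0.8]
gripper_width: 0.287
grasp_force: 53.7
```

Call:
servo_tool(
  motion=[
    [[0,0,0.0015,0,0,0,0],[0,0,0.0015,0,0,0,0]],
  ],
)

```text
t: 31.58
eef_pos: [0.5619, 0.2112, 0.0911]
tool_rot: [-0.001, 0.647, 0.763, 0.0]
contact_force: [-1.0, -1.1, 2.7]
gripper_width: 0.286
grasp_force: 53.6
```

Call:
servo_tool(
  motion=[
    [[0,0,-0.001,0,0,0,0.32],[0,0,-0.001,0,0,0,0.36],[0,0,-0.001,0,0,0,0.36],[0,0,-0.01,0,0,0,0.36],[0,0,-0.03,0,0,0,0.36],[0,0,-0.06,0,0,0,0.36],[0,0,-0.09,0,0,0,0.5],[-0.242,-0.054,-0.09,0,0,18,0.85],[-0.242,-0.054,-0.09,0,0,18,0.85],[-0.242,-0.054,-0.09,0,0,18,0.85],[-0.242,-0.054,-0.09,0,0,18,0.85],[-0.242,-0.054,-0.09,0,0,18,0.85],[-0.242,-0.054,-0.09,0,0,18,0.85],[-0.242,-0.054,-0.09,0,0,18,0.85],[-0.242,-0.054,-0.09,0,0,18,0.85],[-0.242,-0.054,-0.09,0,0,18,0.85],[-0.242,-0.054,-0.09,0,0,18,0.85],[-0.242,-0.054,-0.09,0,0,18,0.85],[-0.242,-0.054,-0.09,0,0,18,0.85],[-0.242,-0.054,-0.09,0,0,18,0.85]],
  ],
)

```text
t: 33.25
eef_pos: [0.5477, -0.0364, 0.1806]
tool_rot: [-0.001, 0.997, 0.079, -0.001]
contact_force: [0.2, 0.4, -0.3]
gripper_width: 0.847
grasp_force: 0.0
```

Call:
servo_tool(
  motion=[
    [[0,0,0,0,0,0,0.85],[0,0,0,0,0,0,0.85],[0,0,0,0,0,0,0.85]],
  ],
)

```text
t: 33.5
eef_pos: [0.548, -0.0365, 0.1804]
tool_rot: [-0.001, 0.997, 0.083, -0.001]
contact_force: [1.2, -1.0, 0.7]
gripper_width: 0.851
grasp_force: 0.0
```

```bash
python3 - <<'E'
from h import *
to(((.5485,-.0364,.005),-80.6))
a=bot.read_camera("top")["img"][:,:,::-1];b=bot.read_camera("scene")["img"][:,:,::-1]
f=lambda c,s:cv2.resize(c,None,fx=s,fy=s)
cv2.imwrite("pics/d11.png",np.hstack([f(a[120:250,105:245],2.9)[:377],f(b[170:330,90:270],2.356)[:377]]))
E
```

```text
t 33.5 tcp [ 0.548  -0.0365  0.1804] a -80.5 w 0.851 gf 0.0 F [ 1.2 -1.   0.7]
(0.5485, -0.0364, 0.005) -80.6 -> [0.0009 0.0003 0.1754] [-0.02  0.03  0.03]
```

View pics/d11.png

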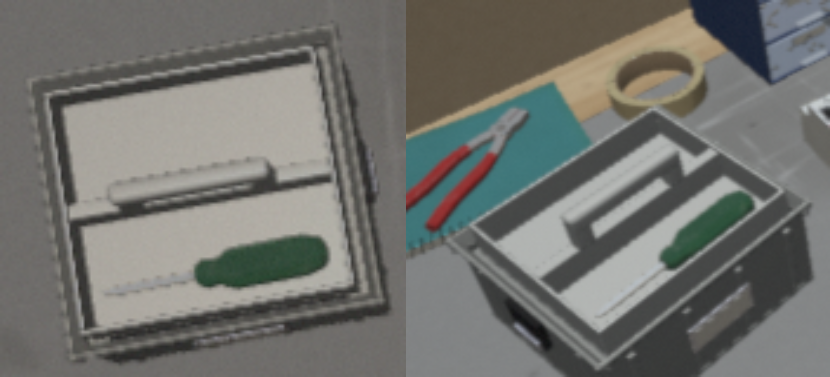

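The driver lies in the near bay, the tray is seated and the arm is above the black roll. That makes 16 pictures viewed, over the 14 allowed, so I'll use numbers only from here.

Call:
servo_tool(
  motion=[
    [[0.001,0,0.04,0,0,0,0.85],[0.001,0,0.08,0,0,0,0.85],[0.001,0,0.12,0,0,0,0.85],[0.001,0,0.15,0,0,0,0.85],[0.001,0,0.17,0,0,0,0.85],[0.001,0,0.177,0,0,0,0.85],[0.001,0,0.177,0,0,0,0.85],[0.001,0,0.177,0,0,0,0.3],[0.001,0,0.177,0,0,0,0.3],[0.001,0,0.177,0,0,0,0.3],[0.001,0,0.177,0,0,0,0.3],[0.001,0,0.177,0,0,0,0.3],[0.001,0,0.177,0,0,0,0.3]],
  ],
  grip_force=35,
)

```text
t: 34.68
eef_pos: [0.5502, -0.0362, 0.0053]
tool_rot: [-0.001, 0.997, 0.082, 0.001]
contact_force: [-0.8, 0.4, 7.2]
gripper_width: 0.543
grasp_force: 36.5
```

```bash
python3 - <<'E'
from h import *
to(((.6460,.2503,.17),-80.6))
E
```

```text
t 34.68 tcp [ 0.5502 -0.0362  0.0053] a -80.6 w 0.543 gf 36.5 F [-0.8  0.4  7.2]
(0.646, 0.2503, 0.17) -80.6 -> [ 0.1415 -0.2672 -0.1642] [-0.01 -0.01  0.  ]
```

Call:
servo_tool(
  motion=[
    [[0,0,-0.01,0,0,0,0.3],[0,0,-0.04,0,0,0,0.3],[0,0,-0.08,0,0,0,0.3],[0,0,-0.12,0,0,0,0.3],[0.007,-0.013,-0.15,0,0,0,0.3],[0.021,-0.04,-0.165,0,0,0,0.3],[0.039,-0.073,-0.165,0,0,0,0.3],[0.057,-0.106,-0.165,0,0,0,0.3],[0.075,-0.139,-0.165,0,0,0,0.3],[0.093,-0.172,-0.165,0,0,0,0.3],[0.111,-0.205,-0.165,0,0,0,0.3],[0.126,-0.234,-0.165,0,0,0,0.3],[0.136,-0.253,-0.165,0,0,0,0.3],[0.142,-0.264,-0.165,0,0,0,0.3],[0.143,-0.267,-0.165,0,0,0,0.3],[0.143,-0.267,-0.165,0,0,0,0.3],[0.143,-0.267,-0.165,0,0,0,0.3]],
  ],
)

```text
t: 36.1
eef_pos: [0.6467, 0.248, 0.1687]
tool_rot: [-0.0, 0.997, 0.081, -0.001]
contact_force: [-1.1, -1.0, -1.2]
gripper_width: 0.548
grasp_force: 36.3
```

```bash
python3 - <<'E'
from h import *
to(((.648,.2506,.088),-80.6))
E
```

```text
t 36.1 tcp [0.6467 0.248  0.1687] a -80.7 w 0.548 gf 36.3 F [-1.1 -1.  -1.2]
(0.648, 0.2506, 0.088) -80.6 -> [ 0.0019 -0.0024  0.0807] [-0.    0.03 -0.02]
```

Tape held. Lowering in stages.

Call:
servo_tool(
  motion=[
    [[0,0,0.02,0,0,0,0.3],[0,0,0.04,0,0,0,0.3],[0,0,0.055,0,0,0,0.3],[0,0,0.065,0,0,0,0.3],[0,0,0.07,0,0,0,0.3],[0,0,0.07,0,0,0,0.3]],
  ],
)

```text
t: 36.6
eef_pos: [0.6461, 0.2487, 0.0977]
tool_rot: [-0.0, 0.997, 0.081, -0.002]
contact_force: [-0.3, 0.3, -0.2]
gripper_width: 0.547
grasp_force: 36.3
```

Call:
servo_tool(
  motion=[
    [[0,0,0.003,0,0,0,0.3],[0,0,0.005,0,0,0,0.3],[0,0,0.005,0,0,0,0.3]],
  ],
)

```text
t: 36.85
eef_pos: [0.6467, 0.2504, 0.094]
tool_rot: [-0.001, 0.997, 0.082, -0.001]
contact_force: [-0.4, -0.1, -1.5]
gripper_width: 0.543
grasp_force: 36.3
```

Call:
servo_tool(
  motion=[
    [[0,0,0.003,0,0,0,0.3],[0,0,0.004,0,0,0,0.3]],
  ],
)

```text
t: 37.02
eef_pos: [0.6465, 0.2505, 0.0897]
tool_rot: [-0.001, 0.997, 0.082, -0.001]
contact_force: [0.5, -1.0, -1.1]
gripper_width: 0.547
grasp_force: 36.3
```

Call:
servo_tool(
  motion=[
    [[0,0,0.002,0,0,0,0.3],[0,0,0.003,0,0,0,0.3],[0,0,0.003,0,0,0,0.6],[0,0,0.003,0,0,0,0.65],[0,0,0.003,0,0,0,0.7],[0,0,0.003,0,0,0,0.7],[0,0,-0.01,0,0,0,0.7],[0,0,-0.04,0,0,0,0.7],[0,0,-0.08,0,0,0,0.7],[0,0,-0.11,0,0,0,0.7],[-0.03,0.03,-0.12,0,0,0,0.7],[-0.06,0.07,-0.12,0,0,0,0.7],[-0.09,0.1,-0.12,0,0,0,0.7],[-0.12,0.13,-0.12,0,0,0,0.7],[-0.15,0.17,-0.12,0,0,0,0.7],[-0.16,0.2,-0.12,0,0,0,0.7],[-0.17,0.23,-0.12,0,0,0,0.7],[-0.17,0.24,-0.12,0,0,0,0.7],[-0.17,0.24,-0.12,0,0,0,0.7],[-0.17,0.24,-0.12,0,0,0,0.7]],
  ],
)

```text
t: 38.68
eef_pos: [0.5187, -0.0144, 0.2105]
tool_rot: [-0.001, 0.997, 0.081, -0.0]
contact_force: [-0.3, 0.6, 0.7]
gripper_width: 0.7
grasp_force: 0.0
```

```bash
python3 - <<'E'
from h import *
to()
r=bot.read_camera("top");a=r["img"]
Rc=R.from_euler('z',9.4,degrees=True)
L=lambda p,z:(Rc.inv().apply(back(p,z)-[.6053,.2437,0])*1000).round(1)
def proj(x,y,z):
    w=Rc.apply([x,y,0])+[.6053,.2437,z];c=P[:,:3].T@(w-P[:,3]);return (K@(c/c[2]))[:2]
u,v=np.meshgrid(np.arange(640),np.arange(480));hsv=cv2.cvtColor(a,cv2.COLOR_RGB2HSV)
poly=np.array([proj(x,y,.08) for x,y in((8,-80),(74,-80),(74,80),(8,80)) for x,y in[(x/1000,y/1000)]]).astype(np.int32)
m=np.zeros((480,640),np.uint8);cv2.fillConvexPoly(m,poly,1)
for n in("dark",):
    d=((hsv[...,2]<75)&(m>0)).astype(np.uint8);k,l,s,c=cv2.connectedComponentsWithStats(d)
    for i in range(1,k):
        if s[i,4]>40: print("dark",s[i],L(c[i],.095))
g=((hsv[...,0]>60)&(hsv[...,0]<90)&(hsv[...,1]>90)).astype(np.uint8);g[:, :110]=0;g[:125]=0;g[:, 245:]=0
k,l,s,c=cv2.connectedComponentsWithStats(g);i=1+np.argmax(s[1:,4]);print("green",s[i],L(c[i],.093))
# tray rim profile: compare picture with the one before driver/tape (d8)
o=cv2.imread("pics/d8.png");o=cv2.resize(o,(140,130),interpolation=cv2.INTER_AREA)[:,:,::-1].astype(int)
df=np.abs(a[120:250,105:245].astype(int)-o).max(2)>45
for row in df[::5,::3]: print("".join("#" if z else "." for z in row))
E
```

```text
t 38.68 tcp [ 0.5187 -0.0144  0.2105] a -80.7 w 0.7 gf 0.0 F [-0.3  0.6  0.7]
dark [159 152  27  26 208] [35.4 -3.9 95. ]
green [173 206  37  13 137] [-57.6 -20.1  93. ]
...............................................
...............................................
...............................................
..................................#............
........................##..###....#...........
...............##.###.....###..................
......##.###....####...........................
.......###.........#######...........#.........
..................###....##....................
..................##......##...................
...................##....##....................
....................######.....................
............................###...###..........
.......#...........##..#..#...####.............
........#....#...##..###...............#.......
........#...###................................
...............................................
...........................###########.........
.......................###############.........
.......................############............
..................................####..##.....
.........................####..................
................####...........................
............#..................................
...............................................
...............................................
```

Both items are in. The differences along the tray rim suggest a small slide, so I'll check against the picture taken after the driver was placed, and check that the tray is level.

```bash
python3 - <<'E'
from h import *
a=bot.read_camera("top")["img"][120:250,105:245];s=bot.read_camera("scene")["img"][170:330,90:270]
n=cv2.imread("pics/d11.png")[:,:,::-1]
f=lambda c,s:cv2.resize(c,None,fx=s,fy=s)
A=f(a,2.9)[:377];B=f(s,2.356)[:377]
for X,Y in((A,n[:,:A.shape[1]]),(B,n[:,A.shape[1]:])):
    df=np.abs(X.astype(int)-Y).max(2)>45
    for row in df[::14,::8]: print("".join("#" if z else "." for z in row))
    print()
g=lambda i:cv2.GaussianBlur(cv2.cvtColor(np.ascontiguousarray(i),cv2.COLOR_RGB2GRAY),(0,0),1.5).astype(np.float32)
o=g(cv2.imread("pics/d8.png")[:,:,::-1]);w=g(cv2.resize(a,None,fx=4,fy=4,interpolation=2))
# shifts in picture px/4 of rim patches: far-left, far-right, near-left, near-right, left, right
for c in((130,115),(380,72),(200,437),(420,400),(85,280),(462,220)):
    x,y=c;t=o[y-22:y+22,x-22:x+22];r=cv2.matchTemplate(w[y-34:y+34,x-34:x+34],t,cv2.TM_CCOEFF_NORMED);q=np.unravel_index(r.argmax(),r.shape);print(c,"dx,dy px",(q[1]-12)/4,(q[0]-12)/4,round(float(r.max()),2))
E
```

```text
...................................................
...................................................
...................................................
...................................................
...................................................
...................................................
...................................................
......................######.......................
....................####...##......................
....................##......##.....................
....................##.....###.....................
.....................########......................
........................##.........................
...................................................
...................................................
...................................................
...................................................
...................................................
...................................................
...................................................
...................................................
........
[... 1265 characters left out ...]
...........
.....................................................
.....................................................
.....................................................
.....................................................
.....................................................
.....................................................
.....................................................
.....................................................
.....................................................

(130, 115) dx,dy px 2.25 1.0 0.95
(380, 72) dx,dy px 2.75 1.0 0.96
(200, 437) dx,dy px -2.75 1.75 0.99
(420, 400) dx,dy px 3.0 1.0 0.97
(85, 280) dx,dy px 0.5 1.25 0.95
(462, 220) dx,dy px 0.5 1.5 0.95
```

Nothing in the tray has changed since that picture except the added tape. The rim slid about 2 mm, the same on all sides and within the play, so the tray is level and home.

```bash
python3 -c "
from station import bot
print(bot.hand_in())"
```

```text
the job is handed in; nothing more can be done
None
```

I handed the job in at about 39 s: both single breakers stand levers up in their pockets, the tray is seated level over them, the short driver lies in the near half and the black tape in the far half. Three things went off plan: I viewed 16 pictures against the limit of 14, the far breaker tipped and was re-seated, and a finger pressed the tray handle with about 38 N (limit 40 N), sliding the tray about 2 mm.

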